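# Read a media converter's three marked faces and slide it into the burn-in bay

### The arm

A 6-joint arm with a two-finger parallel gripper is mounted at the origin on the work surface. World frame = base frame: x ahead of the robot, y to its left, z up, the work surface at z = 0. Lengths are in m, angles in degrees, forces in N, time in s.
With the tool pointing down it reaches from about 0.4 to 0.825 m from the base axis. Payload 7 kg.
Tool frame: the origin (TCP) lies between the finger pads; the fingertips stand 19 mm ahead of it and the grasp point (between the pads) is the TCP; z points along the fingers, y is the line along which they close (so a half turn about z gives the same grasp; the last joint's range is limited). The gripper opens to 88 mm and grips with 3 to 60 N. Pads are 19 mm wide; open, the fingers measure 130 mm over their backs; the gripper's body (78 mm by 193 mm) begins 47 mm behind the grasp point.
Start: joints at [92.424, 20.546, 0.682, 0, -70.136, -16.507], TCP at [0.164, 0.655, 0.246] pointing down, gripper open.
Joint ranges: [-176.03, 176.03], [-82.01, 121.73], [-58.28, 71.71], [-173.87, 95.51], [-174.79, -0.11], [-173.66, 173.66]. Speed limits (degrees/s): [136.94, 136.94, 172.46, 180, 180, 180].

### API

Orientations are given as [roll, pitch, yaw] about the fixed x, y, z axes, in that order (R = Rz(yaw) Ry(pitch) Rx(roll)).
In Python, from plant import get_obs, snapshot, close_job, spot_in, spot_point gives the robot as it stands.
- The arm moves only by the tool play_rows, never from a script. Its argument "plan" is a list of rows, each a list of 6 numbers: the shift along the tool's x, y, z in cm, then the turn, a rotation vector about the tool's x, y, z in degrees. A call has 1 to 20 rows; each row shifts and turns the commanded pose from where the row before left it, along the tool's axes as they then stand; what a row does not reach is not made up. A row lasts 1/12 s, in which the tool goes at most 41.7 mm and 7.16 degrees, less where a joint would pass 70% of its speed; a pose out of reach is approached as far as the arm can. A call is refused whole if a number of a shift passes 4.17 or a number of a turn 7.16, either way. A call with a gripper value outside its range is refused whole. "grip" is the finger opening in cm, from 0 to 8.76, set as the call begins (left out, the last holds). The fingers move at their own pace and stop on an object; the grip force is fixed at half the most. Time passes only in rows, so rows that do not move let the fingers close. It gives the time, the measured TCP pose, the force, the opening and the grip force at its end, in the units of the state.
- get_obs(): the state, without advancing time (a new reading comes with each control period).
- snapshot(name): name is "scene" or "side" or "wrist"; returns a dict with "frame" (420x560x3 uint8, red, green, blue), "fx", "fy", "cx", "cy" (pixels), "position" and "attitude" of the camera in the world. Camera axes: x right, y down, z forward; pixel columns grow to the right and rows downward; lengths in m; the calibration is good to about 2 mm. A picture is of the moment at which its call begins. There is no depth.
- close_job(): hands the job in; it is judged then, once.
Trained networks look in the newest picture that a camera, given by its name, has taken for a name from the list of things; names that differ only in an ending like _2 or _b are one class to them, and where a whole thing is asked for, a point or a joint stands for the part that bears it (a point fixed in the world has none). Each returns a list of dicts, best first, with "score" (0 to 1); they miss things now and then, are a little off and sometimes report something else, mostly with a low value. They report only what shows in the picture. A call takes as long as a camera call.
- spot_in(camera, thing): "position" ([x, y, z] in m, in world coordinates, good to about 4 mm: the middle of the surface that is visible of it).
- spot_point(camera, thing): "position" ([x, y, z] in m, in world coordinates, good to about 4 mm: a listed point, or the origin of a listed thing).
The state is a dict: "clock": time; "joint_pos": joint angles; "qvel": joint speeds; "tau": joint torques, N m; "tool_pos": TCP position; "orientation": TCP orientation; "force": force on the tool from outside, world axes, zero at the start; "moment": the same for the moment, N m; "opening": finger opening in m; "gripper_force": force on a finger pad.
Only numpy, scipy, OpenCV 4.12 (cv2) and the standard library are available. Lean on these libraries where they do the work, as an engineer would, in place of code of your own. Each camera call takes 0.05 s, during which the arm holds its last target. There are 200 camera calls.

### The job

Book in the small dark media converter: pick it up and hold it upright and still for about a second, square and centred about 60 mm in front of the reader's window, first with its port end to the window, then its label side, then its power end, without touching the reader. Then set it down upright on the bench in front of the shelf's bay, do not drop it, and let go. Finally slide it straight into the bay along the bench, power end first, until it is fully home against the stop, leaving the tub, the screwdriver and the can alone.

Things in the scene. Friction and masses are not known exactly. Their poses are not given: they have to be found in the camera images.
- converter: Small dark box, 84 (x) by 60 (y) by 52 mm high, 0.3 kg, loose. Origin: centre of underside. -x is the port end (two square sockets), +x the power end (round jack), +y the label side (white bar code), -y louvres. Silver grooves in the top lie by the port end. What is read is in the lower 30 mm of each face: grip from above across the 60 mm width, by the top 20 mm.
- port_end (a point): Point on the port end to be read: x = -42 mm, 18 mm above the underside. Axes as the converter's.
- label_side (a point): Point on the label side to be read: y = +30 mm, 18 mm above the underside. Axes as the converter's.
- power_end (a point): Point on the power end to be read: x = +42 mm, 18 mm above the underside. Axes as the converter's.
- reader: Fixed bar code reader: light grey head 75 deep, 70 wide, 64 mm high, top at 202 mm, on a post with a round black foot (diameter 110 mm, centred at x = +60 mm). Origin: on the bench straight below the window. The window looks along -x, roughly to the robot; the head is on the +x side. It reads a face held square to it, centred, about 60 mm (30 to 90) from the glass.
- window (a point): Centre of the reader's window, on the glass, 170 mm above the bench. Axes as the reader's.
- shelf: Fixed low steel shelf, 160 mm wide, a switch on top (from x = 85 mm, up to 100 mm high). Origin: on the bench at the mouth of the wide middle bay, which opens towards the robot; x points into it. Bay 78 mm wide between cheeks 66 mm high that begin at x = 0; roof 66 to 72 mm above the bench from x = 30 mm on. When home, the converter's port end is level with the cheeks' fronts (x = 0).
- bay_mouth (a point): Middle of the bay's mouth on the bench (the shelf's origin).
- bay_stop (a point): Middle of the upright stop plate (30 mm high) across the bay at x = 84 mm, 18 mm above the bench: the converter's power end comes to rest here.
- tub: Bystander: open grey plastic tub of connector parts, 100 by 66 by 36 mm, loose. Origin: centre of its underside.
- screwdriver: Bystander: screwdriver 190 mm long, lying on the bench along its x, loose.
- spray_can: Bystander: upright can, 52 mm diameter, 150 mm high, loose. Origin: centre of its underside.

How it is judged:
By the outcome, as a careful person would: the job done as asked, in the order asked, and still so for the second after the job is handed in, with the robot touching nothing.
It also fails if it takes over 72 s, if anything falls off the work surface, if the arm or the gripper's body presses on something with over 40 N, if the wrist force passes 120 N, or if a joint passes its speed limit or range.

## Working session

There is one attempt and no reset: what is moved stays moved. The work goes in short steps, Python scripts to look and compute and a tool call to move; the robot and the scene stay as the last step left them, time stands still between calls to the robot, and variables do not carry over. Pictures are saved under pics/ and viewed, at most 10 in all, crops included, and the job is handed in when it is done.

Besides the shell and the picture viewer there is one more tool, called after "Request:" as name(argument=value, ...) on one line, values as JSON. play_rows: Moves the arm, as the interface text tells. Its arguments: {"type":"object","properties":{"plan":{"type":"array","items":{"type":"array","items":{"type":"number"}}},"grip":{"type":"number"}},"required":["plan"]}

```bash
mkdir -p pics; cat > h.py <<'E'
import numpy as np, cv2
from plant import *
def snap(c,fn=None):
    s=snapshot(c)
    if fn: cv2.imwrite('pics/'+fn,s['frame'][:,:,::-1])
    return s
E
python3 - <<'E'
from h import *
o=get_obs();print(o)
fs=[]
for c in ['scene','side','wrist']:
    s=snap(c); fs.append(s['frame'])
    print(c,s['fx'],s['cx'],s['cy'],s['position'],s['attitude'])
    for t in ['converter','port_end','label_side','power_end','reader','window','shelf','bay_mouth','bay_stop','tub','screwdriver','spray_can']:
        r=spot_point(c,t)[:2]
        print(t,[(np.round(q['position'],3).tolist(),round(q['score'],2)) for q in r])
im=np.hstack(fs[:2]); 
cv2.imwrite('pics/a.png',fs[0][:,:,::-1]);cv2.imwrite('pics/b.png',fs[1][:,:,::-1])
E
```

```text
{'clock': 0.0, 'joint_pos': array([ 9.24238162e+01,  2.05930260e+01,  6.33340098e-01, -1.87800000e-02,
       -7.01364062e+01, -1.65076097e+01]), 'qvel': array([ 0.10309211,  0.08333244,  0.00911437,  0.07672009, -0.16607769,
       -0.05321349]), 'tau': array([-2.25912394e-03, -5.82713306e+01,  2.93063807e+01,  6.99730530e+00,
        7.10398905e-03, -1.50167266e-04]), 'tool_pos': array([0.16416703, 0.65425686, 0.24460563]), 'orientation': array([ 1.79902852e+02, -1.03797928e-02, -1.40901806e+01]), 'force': array([ 0.08667587, -0.11395719,  1.4928965 ]), 'moment': array([-0.01296897, -0.03766946,  0.0038571 ]), 'gripper_force': 0.0, 'opening': 0.08760930815262848}
scene 405.4496553229428 282.731939655281 203.52816344228665 [ 0.93048175 -0.60117691  0.81839892] [-134.60638873    0.4114224    29.91645736]
converter [([0.477, -0.043, 0.001], 0.74)]
port_end [([0.507, -0.071, 0.021], 0.88)]
label_side [([0.457, -0.061, 0.016], 0.95)]
power_end []
reader [([0.589, -0.212, -0.003], 0.58)]
window [([0.593, -0.21, 0.17], 0.6)]
shelf [([0.572, 0.226, -0.003], 0.67), ([0.52, -0.438, -0.0], 0.
[... 470 characters left out ...]
 0.015], 0.94)]
power_end [([0.452, -0.011, 0.024], 0.89)]
reader [([0.592, -0.213, 0.001], 0.7)]
window [([0.461, -0.067, 0.016], 0.62), ([0.572, 0.224, -0.004], 0.22)]
shelf []
bay_mouth [([0.57, 0.225, 0.0], 0.8)]
bay_stop [([0.656, 0.208, 0.018], 0.78)]
tub [([0.703, -0.018, 0.001], 0.64)]
screwdriver [([0.526, -0.435, 0.002], 0.93)]
spray_can [([0.533, 0.427, -0.002], 0.62), ([0.589, -0.212, 0.0], 0.59)]
wrist 329.3267201555204 288.34645793562686 214.07540099169043 [0.23333839 0.63726254 0.38459968] [ 1.64738821e+02 -1.53422897e-03 -1.04097755e+02]
converter []
port_end []
label_side []
power_end []
reader []
window []
shelf []
bay_mouth []
bay_stop []
tub []
screwdriver []
spray_can []
```

View pics/a.png

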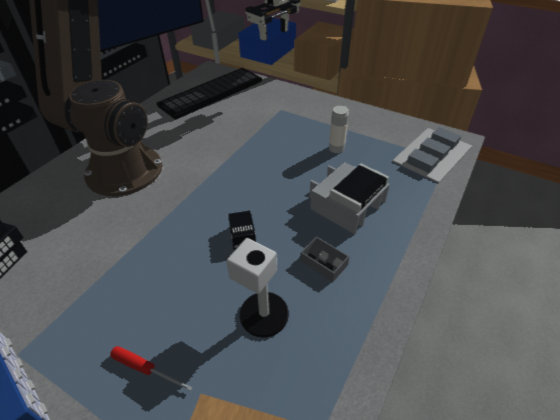

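View pics/b.png

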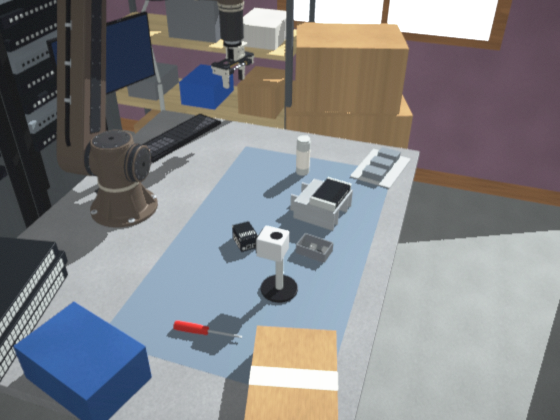

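The scene view shows the converter at (242,230), the reader head at (253,262) with its foot at (264,314), the shelf at (350,192), the tub at (325,258), the can at (339,130) and the screwdriver at (150,367). The side view shows the same layout. I'll zoom in next to get the reader and shelf yaws.

```bash
python3 - <<'E'
from h import *
a=cv2.imread('pics/a.png');b=cv2.imread('pics/b.png')
def c(im,x,y,w,h,k): return cv2.resize(im[y:y+h,x:x+w],None,fx=k,fy=k,interpolation=cv2.INTER_CUBIC)
top=np.hstack([c(a,223,235,57,42,7),c(b,250,222,57,42,7)])
bot=np.hstack([c(a,305,160,95,70,4.2),c(b,285,172,95,70,4.2)])
print(top.shape,bot.shape)
cv2.imwrite('pics/c.png',np.vstack([top,np.pad(bot,((0,0),(0,top.shape[1]-bot.shape[1]),(0,0)))] if bot.shape[1]<=798 else [top,bot[:,:798]]))
E
```

```text
(294, 798, 3) (294, 798, 3)
```

View pics/c.png

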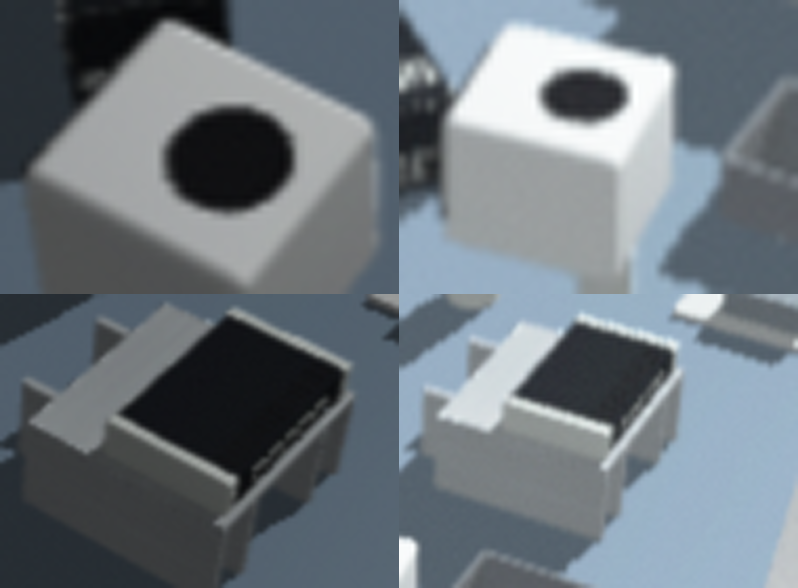

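The crop shows the reader's top corners clearly in both views. The shelf's roof front edge runs (165,303)–(30,425) in the scene crop and (520,322)–(440,415) in the side crop.

```bash
cat >> h.py <<'E'
from scipy.spatial.transform import Rotation as Ro
def ray(s,uv,z):
    d=Ro.from_euler('xyz',s['attitude'],degrees=True).apply([(uv[0]-s['cx'])/s['fx'],(uv[1]-s['cy'])/s['fy'],1])
    p=np.array(s['position']); return p+d*(z-p[2])/d[2]
E
python3 - <<'E'
from h import *
S=snap('scene');D=snap('side')
ang=lambda a,b:round(np.degrees(np.arctan2(*(b-a)[1::-1])),1)
for s,pts,o,k in [(S,[(168,20),(375,125),(250,288),(32,172)],(223,235),7),(D,[(111,25),(274,65),(223,165),(48,122)],(250,222),7)]:
    P=np.array([ray(s,(o[0]+u/k,o[1]+v/k),.202) for u,v in pts]);print('reader',P.round(3).tolist(),np.mean(P,0).round(4),[ang(P[i],P[(i+1)%4]) for i in range(4)],[round(np.linalg.norm(P[i]-P[(i+1)%4]),3) for i in range(4)])
for s,pts,o,k in [(S,[(165,9),(30,131),(220,228)],(305,160),4.2),(D,[(121,28),(39,121),(203,172)],(285,172),4.2)]:
    P=np.array([ray(s,(o[0]+u/k,o[1]+v/k),.072) for u,v in pts]);print('shelf',P.round(3).tolist(),[ang(P[i],P[i+1]) for i in range(2)],[round(np.linalg.norm(P[i]-P[i+1]),3) for i in range(2)])
print([ray(S,(264,314),.005),ray(D,(279,289),.005)])
E
```

```text
reader [[0.602, -0.181, 0.202], [0.672, -0.185, 0.202], [0.671, -0.248, 0.202], [0.599, -0.245, 0.202]] [ 0.6361 -0.2147  0.202 ] [np.float64(-2.9), np.float64(-90.9), np.float64(177.7), np.float64(88.0)] [np.float64(0.071), np.float64(0.063), np.float64(0.072), np.float64(0.064)]
reader [[0.601, -0.185, 0.202], [0.67, -0.188, 0.202], [0.67, -0.253, 0.202], [0.598, -0.25, 0.202]] [ 0.6348 -0.2192  0.202 ] [np.float64(-2.8), np.float64(-90.1), np.float64(177.9), np.float64(87.5)] [np.float64(0.069), np.float64(0.065), np.float64(0.072), np.float64(0.065)]
shelf [[0.619, 0.29, 0.072], [0.594, 0.132, 0.072], [0.733, 0.112, 0.072]] [np.float64(-99.1), np.float64(-8.3)] [np.float64(0.159), np.float64(0.141)]
shelf [[0.617, 0.285, 0.072], [0.591, 0.131, 0.072], [0.732, 0.107, 0.072]] [np.float64(-99.7), np.float64(-9.8)] [np.float64(0.156), np.float64(0.144)]
[array([ 0.65331125, -0.21530442,  0.005     ]), array([ 0.65289849, -0.22036175,  0.005     ])]
```

Request:
play_rows(plan=[[2.38,2.98,0,0,0,0],[2.38,2.98,0,0,0,0],[2.38,2.98,0,0,0,0],[2.38,2.98,0,0,0,0],[2.38,2.98,0,0,0,0],[2.38,2.98,0,0,0,0],[2.38,2.98,0,0,0,0],[2.38,2.98,0,0,0,0],[2.38,2.98,0,0,0,0],[2.38,2.98,0,0,0,0],[2.38,2.98,0,0,0,0],[2.38,2.98,0,0,0,0],[2.38,2.98,0,0,0,0],[2.38,2.98,0,0,0,0],[2.38,2.98,0,0,0,0],[2.38,2.98,0,0,0,0],[2.38,2.98,0,0,0,0],[2.38,2.98,0,0,0,0],[2.38,2.98,0,0,0,0],[2.38,2.98,0,0,0,0]], grip=8.7)

```text
clock: 3.72
tool_pos: [0.4814, -0.0412, 0.246]
orientation: [-180.0, -0.1, -14.1]
force: [0.7, 0.7, 1.0]
opening: 0.0867
gripper_force: 0.0
```

```bash
python3 -c "
from h import *
o=get_obs();print(o['joint_pos'].round(1),o['tool_pos'],o['orientation'])"
```

```text
[ 18.5   2.1 -22.7   0.  -65.1  57.4] [ 0.48140536 -0.04121968  0.24601   ] [-1.79966672e+02 -5.64128977e-02 -1.40800635e+01]
```

Request:
play_rows(plan=[[0,0,0,0,0,7.15],[0,0,0,0,0,7.15],[0,0,0,0,0,7.15],[0,0,0,0,0,7.15],[0,0,0,0,0,7.15],[0,0,0,0,0,7.15],[0,0,0,0,0,7.15],[0,0,0,0,0,7.15],[0,0,0,0,0,7.15],[0,0,0,0,0,7.15],[0,0,0,0,0,7.15],[0,0,0,0,0,7.15],[0,0,0,0,0,7.15],[0,0,0,0,0,7.15],[0,0,0,0,0,7.15]])

```text
clock: 4.97
tool_pos: [0.4809, -0.0392, 0.2457]
orientation: [-180.0, 0.0, -121.7]
force: [-0.2, 0.4, -0.5]
opening: 0.087
gripper_force: 0.0
```

Request:
play_rows(plan=[[0,0,0,0,0,7.15],[0,0,0,0,0,7.15],[0,0,0,0,0,7.15],[0,0,0,0,0,7.15],[0,0,0,0,0,7.15],[0,0,0,0,0,7.15],[0,0,0,0,0,7.15],[0,0,0,0,0,7.15],[0,0,0,0,0,7.15],[0,0,0,0,0,7.15],[0,0,0,0,0,7.15],[0,0,0,0,0,7.15],[0,0,0,0,0,7.15],[0,0,0,0,0,7.15],[0,0,0,0,0,7.15]])

```text
clock: 6.22
tool_pos: [0.4809, -0.0392, 0.2457]
orientation: [180.0, 0.0, 131.1]
force: [-0.4, -0.7, 0.4]
opening: 0.0871
gripper_force: 0.0
```

```bash
python3 - <<'E'
from h import *
s=snap('wrist','w1.png');o=get_obs();print(o['joint_pos'].round(1),o['tool_pos'],o['orientation'],s['position'],s['attitude'])
for t in ['converter','port_end','label_side','power_end']:
    print(t,[(np.round(q['position'],3).tolist(),round(q['score'],2)) for q in spot_point('wrist',t)[:2]])
E
```

```text
[  18.8    2.1  -22.8   -0.   -65.1 -158.2] [ 0.48095025 -0.03920645  0.24573505] [1.79973308e+02 6.82007197e-03 1.30522766e+02] [0.4345212  0.01409678 0.3847666 ] [ 1.64654804e+02 -4.24313977e-02  4.10488503e+01]
converter [([0.481, -0.041, -0.001], 0.78)]
port_end [([0.451, -0.065, 0.016], 0.25)]
label_side [([0.452, -0.063, 0.019], 0.71)]
power_end [([0.452, -0.012, 0.02], 0.59)]
```

View pics/w1.png

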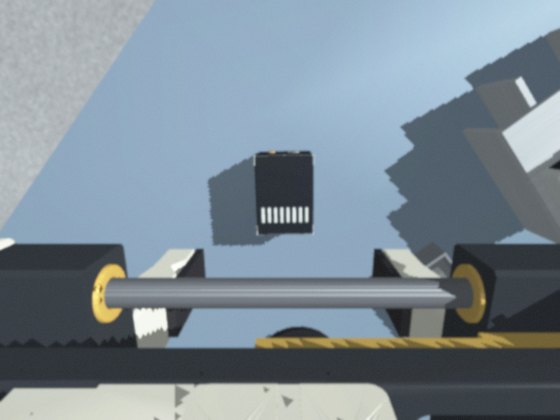

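The wrist view shows the converter's top at about (256–313, 153–234), with its sides parallel to the image axes and the grooves (port end) at the bottom, as planned.

```bash
python3 - <<'E'
from h import *
s=snap('wrist')
g=cv2.cvtColor(s['frame'],cv2.COLOR_RGB2GRAY).astype(int)
print(g[140:165,270],g[225:245,262].tolist());print(g[190,240:270],g[190,300:325]);print(g[225,240:270],g[225,300:325])
P=np.array([ray(s,p,.052) for p in [(256,156),(313,156),(313.5,234),(256,234)]])
print(P.round(4).tolist(),P.mean(0))
print([round(np.linalg.norm(P[i]-P[(i+1)%4]),4) for i in range(4)],[np.degrees(np.arctan2(*(P[i]-P[(i+1)%4])[1::-1])).round(1) for i in range(4)])
E
```

```text
[172 172 172 172 170 170 169 172 168 171 168 157 129  87  70  68  59  54
  51  52  50  49  52  54  48] [46, 45, 47, 46, 48, 48, 48, 55, 69, 86, 89, 92, 92, 92, 94, 95, 98, 104, 117, 140]
[ 98  99 100 100  99  98  98  98  97  96  98  95  97  99  90  76  53  49
  48  52  48  51  49  49  48  50  50  50  50  49] [ 52  53  51  48  48  50  51  48  54  50  52  56  75 117 152 164 166 167
 168 168 166 167 166 167 165]
[ 93  95  94  94  94  93  94  95  96  94  94  95  95  96  97 103 103  81
  56  46  45  48  46  45  47  48  47  44  43  48] [ 46  46  47  46  48  47  46  45  45  44  52  71 116 154 166 164 163 162
 164 164 163 163 164 163 162]
[[0.4306, -0.031, 0.052], [0.4732, 0.0069, 0.052], [0.5294, -0.0531, 0.052], [0.4836, -0.0938, 0.052]] [ 0.47922815 -0.04275934  0.052     ]
[np.float64(0.057), np.float64(0.0822), np.float64(0.0612), np.float64(0.0822)] [np.float64(-138.4), np.float64(133.1), np.float64(41.6), np.float64(-49.8)]
```

Request:
play_rows(plan=[[-0.12,-0.37,1.5,0,0,0],[0,0,3.5,0,0,0],[0,0,3.5,0,0,0],[0,0,3.5,0,0,0],[0,0,3.5,0,0,0],[0,0,2,0,0,0],[0,0,1.0,0,0,0],[0,0,0.5,0,0,0],[0,0,0.4,0,0,0],[0,0,0,0,0,0],[0,0,0,0,0,0]])

```text
clock: 7.43
tool_pos: [0.4795, -0.0424, 0.0522]
orientation: [179.9, 0.0, 131.5]
force: [-0.1, 0.2, 0.8]
opening: 0.0867
gripper_force: 0.0
```

Request:
play_rows(plan=[[0,0,0,0,0,0],[0,0,0,0,0,0],[0,0,0,0,0,0],[0,0,0,0,0,0],[0,0,0,0,0,0],[0,0,0,0,0,0],[0,0,0,0,0,0],[0,0,0,0,0,0]], grip=5.0)

```text
clock: 8.1
tool_pos: [0.479, -0.0426, 0.0519]
orientation: [-180.0, 0.0, 131.4]
force: [-1.8, 0.2, 6.1]
opening: 0.0597
gripper_force: 30.0
```

Request:
play_rows(plan=[[0,0,-1.0,0,0,0],[0,0,-2.5,0,0,0],[0,0,-3.5,0,0,0],[0,0,-3.5,0,0,0],[0,0,-3,0,0,0],[0,0,-1.7,0,0,0],[0,0,0,0,0,-4.6],[0,0,0,0,0,-7],[0,0,0,0,0,-7],[0,0,0,0,0,-7],[0,0,0,0,0,-7],[0,0,0,0,0,-7],[0,0,0,0,0,-7],[0,0,0,0,0,0],[0,0,0,0,0,0]])

```text
clock: 9.35
tool_pos: [0.4786, -0.0426, 0.2031]
orientation: [180.0, -0.1, 177.8]
force: [0.4, -0.3, -2.7]
opening: 0.0598
gripper_force: 30.0
```

Request:
play_rows(plan=[[-0.3,-1.6,0,0,0,0],[-0.3,-3,0,0,0,0],[-0.3,-3,0,0,0,0],[-0.3,-3,0,0,0,0],[-0.3,-3,0,0,0,0],[-0.3,-2,0,0,0,0],[-0.1,-1,0,0,0,0],[0,0,0,0,0,0],[0,0,0,0,0,0],[0,0,0,0,0,0],[0,0,0,0,0,0]])

```text
clock: 10.27
tool_pos: [0.4921, -0.2082, 0.2036]
orientation: [180.0, 0.0, 178.0]
force: [0.2, 0.4, -3.1]
opening: 0.0598
gripper_force: 30.0
```

```bash
python3 - <<'E'
from h import *
o=get_obs();print(o['joint_pos'].round(1),o['tool_pos'],o['orientation'])
fs=[]
for c,k in [('scene',(205,215)),('side',(225,205))]:
    s=snap(c);x,y=k;fs.append(cv2.resize(s['frame'][y:y+75,x:x+100],None,fx=4,fy=4,interpolation=cv2.INTER_CUBIC))
    for t in ['converter','port_end','label_side','window']:
        print(c,t,[(np.round(q['position'],3).tolist(),round(q['score'],2)) for q in spot_point(c,t)[:2]])
s=snap('wrist')
for t in ['reader','window','converter']:
        print('w',t,[(np.round(q['position'],3).tolist(),round(q['score'],2)) for q in spot_point('wrist',t)[:2]])
im=np.hstack(fs);im=np.vstack([im,cv2.resize(s['frame'],(400,300))[:, :].repeat(1,0) if 0 else np.pad(cv2.resize(s['frame'],(400,300)),((0,0),(0,400),(0,0)))])
cv2.imwrite('pics/d.png',im[:,:,::-1])
E
```

```text
[ -1.9   9.2 -20.5  -0.  -60.3 -90.1] [ 0.49214114 -0.20822509  0.20356669] [1.79987720e+02 4.99070575e-04 1.78016741e+02]
scene converter [([0.49, -0.209, 0.152], 0.94), ([0.59, -0.209, 0.169], 0.25)]
scene port_end [([0.533, -0.206, 0.169], 0.93), ([0.57, 0.222, -0.001], 0.49)]
scene label_side [([0.492, -0.239, 0.171], 0.76)]
scene window [([0.591, -0.211, 0.169], 0.89), ([0.536, 0.43, -0.002], 0.68)]
side converter [([0.491, -0.206, 0.155], 0.9)]
side port_end [([0.533, -0.209, 0.165], 0.98)]
side label_side [([0.49, -0.239, 0.167], 0.83)]
side window [([0.589, -0.208, 0.169], 0.81)]
w reader []
w window []
w converter [([0.491, -0.206, 0.152], 0.6)]
```

View pics/d.png

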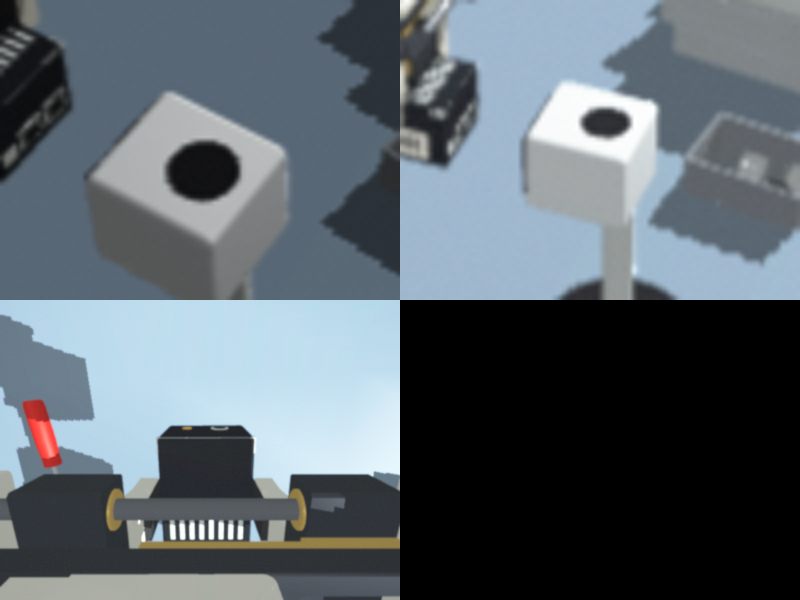

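The converter is held upright with its port end facing the window at about 57 mm, level and centred (window at about (0.591, -0.210, 0.170)). Now I hold for the read, then turn.

Request:
play_rows(plan=[[0,0,0,0,0,0],[0,0,0,0,0,0],[0,0,0,0,0,0],[0,0,0,0,0,0],[0,0,0,0,0,0],[0,0,0,0,0,0],[0,0,0,0,0,0],[0,0,0,0,0,0],[0,0,0,0,0,0],[0,0,0,0,0,0],[0,0,0,0,0,0],[0,0,0,0,0,0],[0,0,0,0,0,0],[0,0,0,0,0,0],[0,0,0,0,0,0],[0,0,0,0,0,0],[0,0,0,0,0,0]])

```text
clock: 12.38
tool_pos: [0.4922, -0.2092, 0.2036]
orientation: [-180.0, -0.0, 178.0]
force: [0.1, -0.1, -1.8]
opening: 0.06
gripper_force: 30.0
```

Request:
play_rows(plan=[[0,0,0,0,0,-4],[0,0,0,0,0,-7],[0,0,0,0,0,-7],[0,0,0,0,0,-7],[0,0,0,0,0,-7],[0,0,0,0,0,-7],[0,0,0,0,0,-7],[0,0,0,0,0,-7],[0,0,0,0,0,-7],[0,0,0,0,0,-7],[0,0,0,0,0,-7],[0,0,0,0,0,-7],[0,0,0,0,0,-7],[0,-0.4,0,0,0,-2],[0,-0.4,0,0,0,0],[0,0,0,0,0,0],[0,0,0,0,0,0],[0,0,0,0,0,0]])

```text
clock: 13.88
tool_pos: [0.5001, -0.2095, 0.2034]
orientation: [180.0, 0.0, -92.0]
force: [-0.5, 0.1, -3.1]
opening: 0.0599
gripper_force: 30.0
```

Request:
play_rows(plan=[[-0.1,0,0,0,0,0],[0,0,0,0,0,0],[0,0,0,0,0,0],[0,0,0,0,0,0],[0,0,0,0,0,0],[0,0,0,0,0,0],[0,0,0,0,0,0],[0,0,0,0,0,0],[0,0,0,0,0,0],[0,0,0,0,0,0],[0,0,0,0,0,0],[0,0,0,0,0,0],[0,0,0,0,0,0],[0,0,0,0,0,0],[0,0,0,0,0,0],[0,0,0,0,0,0],[0,0,0,0,0,0],[0,0,0,0,0,0],[0,0,0,0,0,0]])

```text
clock: 15.47
tool_pos: [0.5002, -0.2085, 0.2036]
orientation: [-180.0, -0.0, -92.0]
force: [-1.4, -0.6, -3.1]
opening: 0.0598
gripper_force: 30.0
```

```bash
python3 - <<'E'
from h import *
for c in ['scene','side']:
    snap(c)
    for t in ['label_side','window']:
        print(c,t,[(np.round(q['position'],3).tolist(),round(q['score'],2)) for q in spot_point(c,t)[:2]])
E
```

```text
scene label_side [([0.532, -0.21, 0.169], 0.75)]
scene window []
side label_side [([0.532, -0.212, 0.165], 0.89)]
side window [([0.588, -0.209, 0.168], 0.77)]
```

Request:
play_rows(plan=[[0,0.5,0,0,0,0],[0,0.5,0,0,0,-4],[0,0,0,0,0,-7],[0,0,0,0,0,-7],[0,0,0,0,0,-7],[0,0,0,0,0,-7],[0,0,0,0,0,-7],[0,0,0,0,0,-7],[0,0,0,0,0,-7],[0,0,0,0,0,-7],[0,0,0,0,0,-7],[0,0,0,0,0,-7],[0,0,0,0,0,-7],[0,0,0,0,0,-7],[0,0,0,0,0,-2],[0,0,0,0,0,0],[0,0,0,0,0,0],[0,0,0,0,0,0]])

```text
clock: 17.27
tool_pos: [0.49, -0.2082, 0.2036]
orientation: [-180.0, -0.0, -2.1]
force: [-0.7, -1.1, -2.4]
opening: 0.0597
gripper_force: 30.0
```

Request:
play_rows(plan=[[0,0,0,0,0,0],[0,0,0,0,0,0],[0,0,0,0,0,0],[0,0,0,0,0,0],[0,0,0,0,0,0],[0,0,0,0,0,0],[0,0,0,0,0,0],[0,0,0,0,0,0],[0,0,0,0,0,0],[0,0,0,0,0,0],[0,0,0,0,0,0],[0,0,0,0,0,0],[0,0,0,0,0,0],[0,0,0,0,0,0],[0,0,0,0,0,0],[0,0,0,0,0,0],[0,0,0,0,0,0]])

```text
clock: 18.68
tool_pos: [0.4902, -0.2082, 0.2036]
orientation: [-180.0, -0.0, -2.0]
force: [-0.0, -0.0, -2.5]
opening: 0.0595
gripper_force: 30.0
```

```bash
python3 - <<'E'
from h import *
o=get_obs();print(o['joint_pos'].round(1))
for c in ['scene','side']:
    snap(c)
    for t in ['power_end','converter','window']:
        print(c,t,[(np.round(q['position'],3).tolist(),round(q['score'],2)) for q in spot_point(c,t)[:2]])
E
```

```text
[ -1.9   9.  -20.8  -0.  -60.2  89.9]
scene power_end [([0.533, -0.212, 0.169], 0.92), ([0.493, -0.178, 0.17], 0.33)]
scene converter [([0.49, -0.206, 0.15], 0.97), ([0.52, -0.436, -0.001], 0.55)]
scene window [([0.592, -0.209, 0.17], 0.78), ([0.492, -0.178, 0.171], 0.45)]
side power_end [([0.534, -0.206, 0.174], 0.89), ([0.59, -0.211, -0.001], 0.4)]
side converter [([0.492, -0.206, 0.156], 0.87)]
side window [([0.59, -0.208, 0.168], 0.89)]
```

All three reads look good. Now I move to the shelf front.

Request:
play_rows(plan=[[-0.2,-1.5,0,0,0,0],[-0.2,-3,0,0,0,0],[-0.2,-3,0,0,0,0],[-0.2,-3,0,0,0,0],[-0.2,-3,0,0,0,0],[-0.2,-3,0,0,0,0],[-0.2,-3,0,0,0,0],[-0.2,-3,0,0,0,0],[-0.2,-3,0,0,0,0],[-0.2,-3,0,0,0,0],[-0.2,-3,0,0,0,0],[-0.2,-3,0,0,0,0],[-0.2,-3,0,0,0,0],[-0.2,-3,0,0,0,0],[-0.2,-2.5,0,0,0,0],[0,-1.2,0,0,0,2.5],[0,0,0,0,0,5],[0,0,0,0,0,0],[0,0,0,0,0,0]])

```text
clock: 20.67
tool_pos: [0.4754, 0.2346, 0.2034]
orientation: [180.0, 0.0, -9.3]
force: [0.4, 0.4, -2.4]
opening: 0.0597
gripper_force: 30.0
```

```bash
python3 - <<'E'
from h import *
o=get_obs();print(o['joint_pos'].round(1),o['tool_pos'],o['orientation'])
for c in ['scene','side','wrist']:
    s=snap(c,c+'3.png')
    for t in ['shelf','bay_mouth','bay_stop']:
        print(c,t,[(np.round(q['position'],3).tolist(),round(q['score'],2)) for q in spot_point(c,t)[:2]])
E
```

```text
[ 47.5   8.8 -21.   -0.  -60.2  33.2] [0.47537102 0.23458257 0.20341621] [ 1.79980643e+02  1.38470033e-02 -9.32914142e+00]
scene shelf [([0.572, 0.221, -0.006], 0.8)]
scene bay_mouth [([0.573, 0.22, 0.001], 0.94)]
scene bay_stop []
side shelf [([0.57, 0.22, 0.001], 0.57)]
side bay_mouth [([0.573, 0.225, -0.002], 0.6)]
side bay_stop [([0.653, 0.204, 0.015], 0.63), ([0.703, -0.019, 0.005], 0.38)]
wrist shelf []
wrist bay_mouth []
wrist bay_stop []
```

View pics/wrist3.png

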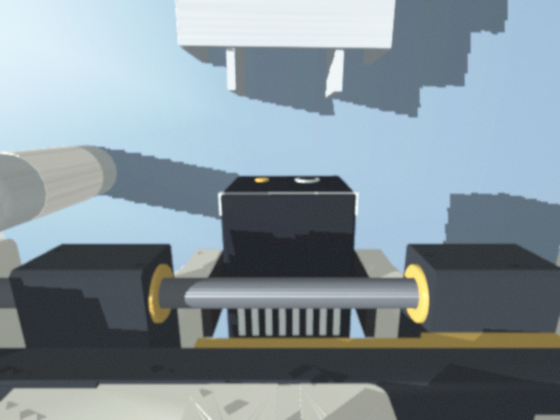

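The wrist view shows the roof front edge (180,46)–(393,47), with the two bay cheeks at columns about 232 and 335 down to row 95. The converter below is parallel to them. I'll zoom in.

```bash
python3 - <<'E'
from h import *
im=cv2.imread('pics/wrist3.png')[30:120,170:400]
cv2.imwrite('pics/e.png',cv2.resize(im,None,fx=3.4,fy=3.4,interpolation=cv2.INTER_CUBIC))
s=snap('wrist')
for z in (.066,.072): print(z,[ray(s,p,z).round(4).tolist() for p in [(180,46),(393,47)]])
for z in (0,.066): print(z,[ray(s,p,z).round(4).tolist() for p in [(227,95),(237,95),(326,95),(337,95)]])
E
```

```text
0.066 [[0.6164, 0.2948, 0.066], [0.5888, 0.1343, 0.066]]
0.072 [[0.6148, 0.2932, 0.072], [0.5879, 0.1362, 0.072]]
0 [[0.583, 0.2775, 0.0], [0.5814, 0.2678, 0.0], [0.567, 0.1816, 0.0], [0.5652, 0.171, 0.0]]
0.066 [[0.5759, 0.2669, 0.066], [0.5746, 0.2591, 0.066], [0.5629, 0.1895, 0.066], [0.5615, 0.1809, 0.066]]
```

View pics/e.png

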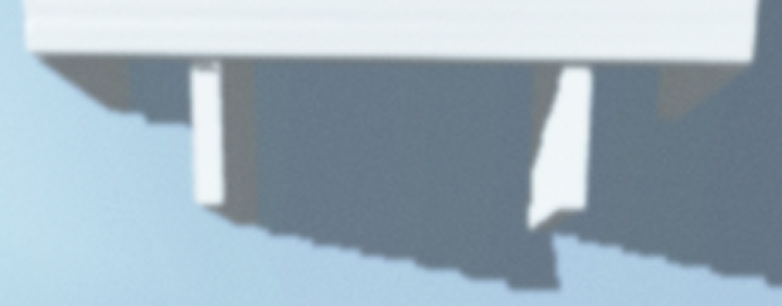

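```bash
python3 - <<'E'
from h import *
s=snap('wrist')
A=ray(s,(235.3,90.3),.066);B=ray(s,(333.2,91.3),.066);C=ray(s,(325.9,97),0);D=ray(s,(170+256/3.4,30+224/3.4),0)
R1,R2=ray(s,(178,46),.072),ray(s,(391,48),.072)
for p,q in [(A,B),(D,C),(R1,R2)]:
    print(p.round(4),q.round(4),((p+q)/2).round(4),np.linalg.norm(p-q).round(4),np.degrees(np.arctan2(*(p-q)[1::-1])).round(2)-90)
E
```

```text
[0.5782 0.2597 0.066 ] [0.5647 0.1836 0.066 ] [0.5714 0.2216 0.066 ] 0.0773 -10.049999999999997
[0.5793 0.2599 0.    ] [0.5652 0.182  0.    ] [0.5722 0.221  0.    ] 0.0792 -10.25
[0.615  0.2947 0.072 ] [0.5874 0.1378 0.072 ] [0.6012 0.2162 0.072 ] 0.1594 -9.980000000000004
```

Request:
play_rows(plan=[[0.7,-0.1,0,0,0,0.7],[1,-0.1,1,0,0,0],[1,-0.1,2,0,0,0],[0,0,3,0,0,0],[0,0,3,0,0,0],[0,0,2.5,0,0,0],[0,0,1.5,0,0,0],[0,0,1,0,0,0],[0,0,0.5,0,0,0],[0,0,0.3,0,0,0],[0,0,0.1,0,0,0],[0,0,0.1,0,0,0],[0,0,0.1,0,0,0],[0,0,0,0,0,0],[0,0,0,0,0,0]])

```text
clock: 22.62
tool_pos: [0.5028, 0.2331, 0.0532]
orientation: [-179.9, -0.0, -10.2]
force: [-1.0, 0.5, -2.5]
opening: 0.0598
gripper_force: 30.0
```

Request:
play_rows(plan=[[0,0,0.05,0,0,0],[0,0,0.05,0,0,0],[0,0,0.04,0,0,0],[0,0,0,0,0,0],[0,0,0,0,0,0]])

```text
clock: 23.03
tool_pos: [0.5028, 0.233, 0.0519]
orientation: [-180.0, -0.0, -10.2]
force: [-2.9, -0.8, 6.2]
opening: 0.0596
gripper_force: 30.0
```

Request:
play_rows(plan=[[0,0,0,0,0,0],[0,0,0,0,0,0],[0,0,0,0,0,0],[0,0,0,0,0,0],[0,0,0,0,0,0],[0,0,0,0,0,0],[0,0,0,0,0,0],[0,0,0,0,0,0]], grip=8.7)

```text
clock: 23.7
tool_pos: [0.5027, 0.2328, 0.0511]
orientation: [180.0, 0.0, -10.2]
force: [0.2, -0.4, 0.4]
opening: 0.087
gripper_force: 0.0
```

Request:
play_rows(plan=[[0,0,-1,0,0,0],[0,0,-2,0,0,0],[0,0,-2,0,0,0],[0,0,-2,0,0,0],[-2,0,0,0,0,0],[-3,0,0,0,0,0],[-2.2,0,0,0,0,0],[0,0,0,0,0,0]])

```text
clock: 24.37
tool_pos: [0.4289, 0.2452, 0.1221]
orientation: [-180.0, 0.0, -10.1]
force: [-0.7, -0.2, -0.3]
opening: 0.0868
gripper_force: 0.0
```

```bash
python3 - <<'E'
from h import *
o=get_obs();print(o['tool_pos'],o['orientation'],o['opening'])
s=snap('wrist','w4.png')
E
```

```text
[0.42889771 0.2452412  0.12208369] [-1.79968008e+02  3.35720208e-02 -1.01438950e+01] 0.0867521280107012
```

View pics/w4.png

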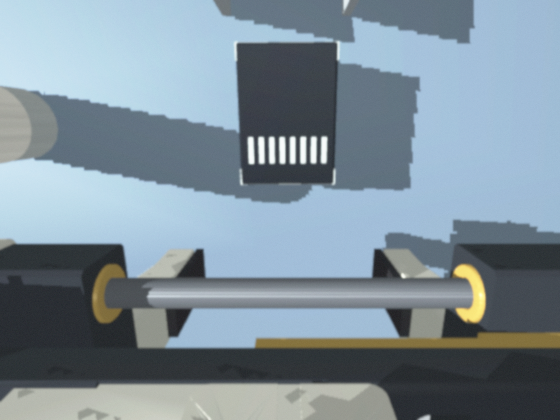

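The released converter stands upright and square, with its port edge at row 183 and its centre at column 287.5, in line with the camera axis. I'll close the fingers, lower them behind it and push.

Request:
play_rows(plan=[[0,0,0,0,0,0],[0,0,0,0,0,0],[0,0,0,0,0,0],[0,0,0,0,0,0],[0,0,1,0,0,0],[0,0,2,0,0,0],[0,0,2,0,0,0],[0,0,2,0,0,0],[0,0,1,0,0,0],[0,0,0.4,0,0,0],[0,0,0,0,0,0],[0,0,0,0,0,0]], grip=0)

```text
clock: 25.42
tool_pos: [0.432, 0.2455, 0.037]
orientation: [180.0, 0.0, -10.2]
force: [0.7, -0.2, -0.2]
opening: 0.0124
gripper_force: 0.0
```

Request:
play_rows(plan=[[0.7,-0.05,0,0,0,0],[0.7,-0.05,0,0,0,0],[0.5,0,0,0,0,0],[0.4,0,0,0,0,0],[0.4,0,0,0,0,0],[0.5,0,0,0,0,0],[0.6,0,0,0,0,0],[0.7,0,0,0,0,0],[0.7,0,0,0,0,0],[0.7,0,0,0,0,0],[0.7,0,0,0,0,0],[0.7,0,0,0,0,0],[0.7,0,0,0,0,0],[0.5,0,0,0,0,0],[0.3,0,0,0,0,0],[0,0,0,0,0,0]])

```text
clock: 26.75
tool_pos: [0.5196, 0.2309, 0.0371]
orientation: [-180.0, -0.0, -10.2]
force: [-0.7, 0.1, -0.4]
opening: 0.0004
gripper_force: 0.0
```

```bash
python3 - <<'E'
from h import *
o=get_obs();print(o['tool_pos'],o['orientation'],o['opening'],o['force'])
s=snap('wrist','w5.png')
E
```

```text
[0.51958082 0.23094947 0.03705462] [-1.79978225e+02 -3.94085016e-02 -1.02063401e+01] 0.00036306842455311817 [-0.67009642  0.14556416 -0.4460141 ]
```

View pics/w5.png

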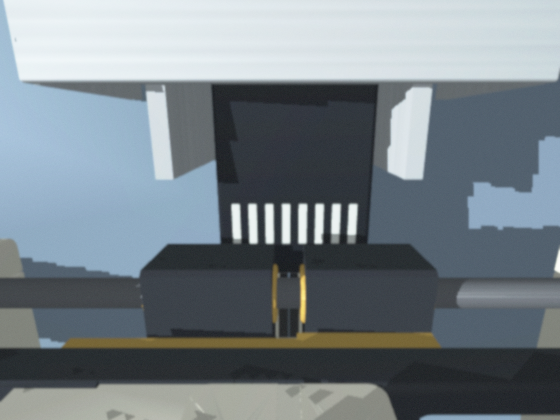

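The converter is entering the bay square, at columns 213–376 between cheeks whose inner edges are at about 178 and 403. I'll keep pushing, slowing near the stop.

Request:
play_rows(plan=[[0.3,0,0,0,0,0],[0.5,0,0,0,0,0],[0.6,0,0,0,0,0],[0.6,0,0,0,0,0],[0.5,0,0,0,0,0],[0.4,0,0,0,0,0],[0.3,0,0,0,0,0],[0.2,0,0,0,0,0],[0.2,0,0,0,0,0],[0.1,0,0,0,0,0],[0,0,0,0,0,0]])

```text
clock: 27.72
tool_pos: [0.5552, 0.2244, 0.0372]
orientation: [-180.0, -0.0, -10.2]
force: [0.3, -0.0, -0.6]
opening: 0.0006
gripper_force: 0.1
```

Request:
play_rows(plan=[[0.1,0,0,0,0,0],[0.1,0,0,0,0,0],[0.1,0,0,0,0,0],[0,0,0,0,0,0]])

```text
clock: 28.05
tool_pos: [0.5581, 0.224, 0.0372]
orientation: [-180.0, -0.0, -10.2]
force: [-0.3, -0.3, -0.8]
opening: 0.0006
gripper_force: 0.5
```

Request:
play_rows(plan=[[0.1,0,0,0,0,0],[0.1,0,0,0,0,0],[0.1,0,0,0,0,0],[0,0,0,0,0,0]])

```text
clock: 28.38
tool_pos: [0.5609, 0.2234, 0.0372]
orientation: [180.0, 0.0, -10.2]
force: [-3.1, 0.1, 1.2]
opening: 0.0002
gripper_force: 1.5
```

Request:
play_rows(plan=[[0.1,0,0,0,0,0],[0.05,0,0,0,0,0],[0,0,0,0,0,0]])

```text
clock: 28.63
tool_pos: [0.5609, 0.2233, 0.0372]
orientation: [180.0, 0.1, -10.2]
force: [-10.7, 3.0, 7.1]
opening: 0.0003
gripper_force: 5.6
```

The force rose to 11 N and the tool stopped moving, so the converter is home. I'll back off straight and check.

Request:
play_rows(plan=[[-0.3,0,0,0,0,0],[-1,0,0,0,0,0],[-2,0,0,0,0,0],[-2,0,0,0,0,0],[-2,0,-1,0,0,0],[-1,0,-3,0,0,0],[0,0,-3,0,0,0],[0,0,-3,0,0,0],[0,0,-3,0,0,0],[0,0,0,0,0,0]])

```text
clock: 29.47
tool_pos: [0.4832, 0.2399, 0.1736]
orientation: [-179.6, -0.4, -10.1]
force: [0.9, 1.1, -0.6]
opening: 0.0006
gripper_force: 0.0
```

```bash
python3 - <<'E'
from h import *
o=get_obs();print(o['tool_pos'],o['orientation'],o['force'])
s=snap('wrist','w6.png')
for c in ['scene','side','wrist']:
    if c!='wrist': snap(c)
    for t in ['converter','port_end','tub','spray_can','screwdriver']:
        print(c,t,[(np.round(q['position'],3).tolist(),round(q['score'],2)) for q in spot_point(c,t)[:1]])
E
```

```text
[0.48320318 0.239916   0.17358639] [-179.56306742   -0.42683833  -10.09954597] [ 0.88987667  1.06023267 -0.55200793]
scene converter []
scene port_end [([0.572, 0.224, 0.016], 0.45)]
scene tub [([0.708, -0.014, 0.002], 0.62)]
scene spray_can [([0.592, -0.209, 0.171], 0.68)]
scene screwdriver [([0.518, -0.439, -0.002], 0.65)]
side converter []
side port_end [([0.571, 0.22, 0.015], 0.43)]
side tub [([0.701, -0.017, 0.004], 0.9)]
side spray_can []
side screwdriver [([0.523, -0.435, 0.002], 0.72)]
wrist converter [([0.615, 0.212, -0.002], 0.74)]
wrist port_end [([0.569, 0.219, 0.022], 0.71)]
wrist tub []
wrist spray_can [([0.539, 0.428, 0.0], 0.86)]
wrist screwdriver [([0.538, 0.432, 0.002], 0.58)]
```

View pics/w6.png

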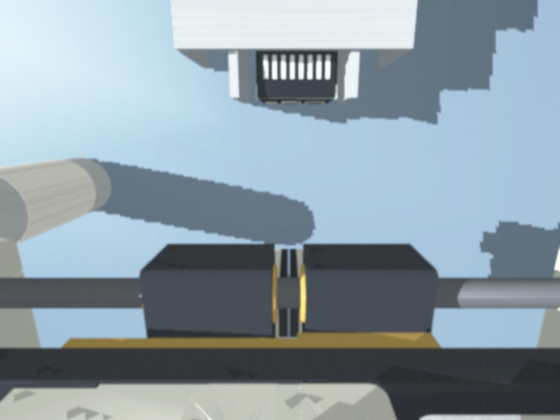

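The converter sits in the bay with its port edge at row 98, level with the cheek fronts at row 97, and square. The arm is clear.

```bash
python3 -c "
from h import *
print(close_job())"
```

```text
the job is handed in; nothing more can be done
None
```

I held the converter for about a second at each of the three reads (port end, label side, power end), then set it down, released it and slid it fully home in the bay, and handed the job in at about 30 s. The verdict wasn't shown.

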